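Load the vial warmer and set its dial

TASK

Get the vial warmer on the bench ready to run: slide the tray of vials by its pull into the warmer's bay until it is fully home, its front panel flat against the housing and all six vials still standing in their holes. Turn the warmer's dial knob so that its pointer stands at the steel set-point tab on the dial's rim, without shifting the tab. Do not knock the bottles standing near by, and let go of everything at the end.

Things in the scene. Friction and masses are not known exactly. Their poses are not given: they have to be found in the camera images.
- tray: Loose vial tray: aluminium block 74 deep (x) x 100 wide (y) x 26 mm high, three holes across, two deep; origin at the centre of its underside, z up. Its +x end enters the bay. On its -x end a grey front panel (x -43 to -37 mm, 122 mm wide, z 0 to 72 mm) and before that a dark cross-bar pull. Vials reach 50 mm above the underside. About 0.4 kg loaded.
- tray_pull (a point): Centre of the pull, at tray x = -80, z = 46 mm: flat bar 10 mm thick (tray x), 80 mm long (tray y), 20 mm high, 32 mm clear of the front panel, on two arms 8 mm wide at y = -36 and +36 mm. Pinch it from above between the arms, fingers closing along the tray's x. Site axes are the tray's.
- warmer: Fixed white and grey vial warmer, 150 (x) x 240 mm (y), origin at the centre of its underside, z up. Front face x = -75 mm. Left part: tray bay, open in the front face, y 1.5 to 108.5 mm, floor at z = 12, opening top at z = 77, roof top at z = 86 mm. Right part, y -120 to -10 mm: console with the dial; its top slopes 15 degrees, z = 66 mm at the front, 102 mm at the back.
- bay_home (a point): Point on the bay floor (warmer x = -38, y = +55, z = 12 mm) where the tray's origin lies when the tray is fully home, its axes parallel to the warmer's and its front panel against the warmer's front face. Site axes are the warmer's.
- dial_knob (a joint): Angle of the pointer knob (rad): 0 at the lower left end of the scale, growing clockwise seen from above, to 4.71. It stays where it is left. The 19 scale marks are 15 degrees apart. The pointer is at the tab when this equals set_tab.
- set_tab (a joint): Angle of the set-point tab round the dial (rad), same zero and direction as dial_knob. To be left as it is.
- knob_grip (a point): On the knob's axis, 34 mm above the slope, at the height to grip. Site z is the knob's axis, out of the slope; the point turns with the knob, its x axis 135 degrees clockwise (seen from above) from where the pointer points. Black knob: round skirt 56 mm across, top 12 mm above the slope; on it a bar grip 14 mm thick, 58 mm long, rising to 38 mm above the slope, along the pointer.
- pointer_tip (a point): Tip of the knob's nose, 34 mm from its axis and 8 mm above the slope, at the end that carries the white line.
- tab_mark (a point): Just in front of the inner point of the set-point tab, a small dark steel rider 12 mm wide clipped on the dial's rim with a white line along it; 36 mm from the knob's axis and 8 mm above the slope.
- amber_bottle: Bystander: brown bottle, 56 mm in diameter, 120 mm high; origin at the centre of its base.
- white_bottle: Bystander: white bottle, 64 mm in diameter, 150 mm high; origin at the centre of its base.
- sample_1: Screw-cap vial, 21 mm in diameter, 44 mm high, loose in the tray's hole at tray x = -16 mm, y = -30 mm; origin at the centre of its base, 6 mm above the tray's underside.
- sample_2: Screw-cap vial, 21 mm in diameter, 44 mm high, loose in the tray's hole at tray x = -16 mm, y = +0 mm; origin at the centre of its base, 6 mm above the tray's underside.
- sample_3: Screw-cap vial, 21 mm in diameter, 44 mm high, loose in the tray's hole at tray x = -16 mm, y = +30 mm; origin at the centre of its base, 6 mm above the tray's underside.
- sample_4: Screw-cap vial, 21 mm in diameter, 44 mm high, loose in the tray's hole at tray x = +16 mm, y = -30 mm; origin at the centre of its base, 6 mm above the tray's underside.
- sample_5: Screw-cap vial, 21 mm in diameter, 44 mm high, loose in the tray's hole at tray x = +16 mm, y = +0 mm; origin at the centre of its base, 6 mm above the tray's underside.
- sample_6: Screw-cap vial, 21 mm in diameter, 44 mm high, loose in the tray's hole at tray x = +16 mm, y = +30 mm; origin at the centre of its base, 6 mm above the tray's underside.

How it is judged (in metres and radians):
At the end, for the whole second after the job is handed in: Tray level on the bay floor, within 5 mm of fully home, 7 mm of the bay's centre line and 0.08 rad of parallel; all six vials in their holes, tilted under 0.25 rad; pointer tip within 5 mm of the tab's mark (half a scale division either way); tray and knob at rest (x of tray in the frame of bay_home between -0.005 and 0.005 m and y of tray in the frame of bay_home between -0.007 and 0.007 m and z of tray in the frame of bay_home between -0.004 and 0.004 m and angle between the x axis of tray and the x axis of warmer, either way round below 0.08 rad and angle between tray's own z axis and vertical below 0.08 rad and linear speed of tray below 0.01 m/s and distance between pointer_tip and tab_mark below 0.005 m and velocity of joint dial_knob between -0.05 and 0.05 rad/s and horizontal distance between each of sample_1, sample_2, sample_3, sample_4, sample_5, sample_6 and tray below 0.045 m and z of sample_1 in the frame of tray between 0 and 0.014 m and angle between each of sample_1, sample_2, sample_3, sample_4, sample_5, sample_6's own z axis and vertical below 0.25 rad and z of sample_2 in the frame of tray between 0 and 0.014 m and z of sample_3 in the frame of tray between 0 and 0.014 m and z of sample_4 in the frame of tray between 0 and 0.014 m and z of sample_5 in the frame of tray between 0 and 0.014 m and z of sample_6 in the frame of tray between 0 and 0.014 m); the robot touches nothing.
It fails at once if the set-point tab is shifted by more than 5 mm (distance of tab_mark from where it was at the start of the episode above 0.005 m).
It fails at once if a bottle is knocked: moved more than 30 mm or tipped over (distance of any of amber_bottle, white_bottle from where it was at the start of the episode above 0.03 m or angle between any of amber_bottle, white_bottle's own z axis and vertical above 0.5 rad).
It also fails if it takes over 64 s, if anything falls off the work surface, if the arm or the gripper's body presses on something with over 40 N, if the wrist force passes 120 N, or if a joint passes its speed limit or range.

ROBOT

A 6-joint arm with a two-finger parallel gripper is mounted at the origin on a cart in front of the work surface, level with it; the furniture and walls round the work are solid. World frame = base frame: x ahead of the robot, y to its left, z up, the work surface at z = 0. Lengths are in m, angles in degrees, forces in N, time in s.
With the tool pointing down it reaches from about 0.35 to 0.875 m from the base axis. Payload 4.2 kg.
Tool frame: the origin (TCP) lies on the centre line of the jaws, within the pads' length; the fingertips stand r.tip_extent ahead of it and the grasp point (between the pads) lies 11 mm behind it (r.tip_extent is the distance from the TCP to the fingertips, in m); z points along the fingers, y is the line along which they close (so a half turn about z gives the same grasp; the last joint's range is limited). The gripper opens to 87 mm and grips with 3 to 60 N. Pads are 19 mm wide; open, the fingers measure 117 mm over their backs; the gripper's body (75 mm by 190 mm) begins 51 mm behind the grasp point.
Start: joints at [78.816, 22.042, 0.453, 0, -68.411, -14.817], TCP at [0.274, 0.562, 0.231] pointing down, gripper open.
Joint ranges: [-179.83, 179.83], [-69.29, 118.12], [-61.27, 80.66], [-181.25, 117.63], [-171.15, -9.14], [-177.46, 177.46]. Speed limits (degrees/s): [159.86, 159.86, 180, 180, 180, 180].

INTERFACE

Orientations are given as a 3x3 rotation matrix whose columns are the frame's x, y, z axes.
In Python, from station import r gives the robot as it stands.
- The arm moves only by the shell command python3 -m jog 'ROWS'. ROWS is text: rows parted by semicolons, each of 5 numbers parted by spaces: the opening, from 0 (shut) to 1 (fully open), then the shift along the world's x, y, z in mm, then the turn about the world's z in degrees. In form: hand dx dy dz roll; .... A call has 1 to 5 rows; each row shifts and turns the commanded pose from where the row before left it; what a row does not reach is not made up. A row lasts 1/8 s, in which the tool goes at most 62.5 mm and 10.7 degrees, less where a joint would pass 70% of its speed; a pose out of reach is approached as far as the arm can. A call is refused whole if a number of a shift passes 62.5 or a number of a turn 10.7, either way. A call with a gripper value outside its range is refused whole. The fingers move at their own pace and stop on an object; the grip force is fixed at half the most. Time passes only in rows, so rows that do not move let the fingers close. It gives the time, the measured TCP pose, the force, the opening and the grip force at its end, in the units of the state.
- r.sense(): the state, without advancing time (a new reading comes with each control period).
- r.capture(name): name is "scene" or "side" or "wrist"; returns a dict with "pixels" (384x512x3 uint8, red, green, blue), "fovy" (degrees; the focal length in pixels is half the picture's height over the tangent of half this angle, whatever the lens; pixels are square), "cx", "cy" (the principal point, pixels), "origin" and "orientation" of the camera in the world; the wrist camera has in their place "T_tool_cam" (4x4, takes a point from camera to tool coordinates, whose origin is the TCP and whose axes are the flange's). Camera axes: x right, y down, z forward; pixel columns grow to the right and rows downward; lengths in m; the calibration is good to about 2 mm. A picture is of the moment at which its call begins: read the wrist's pose just before it. There is no depth.
- r.finish_job(): hands the job in; it is judged then, once.
The state is a dict: "time_s": time; "joints": joint angles; "joint_velocities": joint speeds; "effort": joint torques, N m; "tcp_pos": TCP position; "ee_rot": TCP orientation; "wrist_force": force on the tool from outside, world axes, zero at the start; "moment": the same for the moment, N m; "gripper_width": opening from 0.0 (shut) to 1.0 (fully open); "gripper_force": force on a finger pad.
Only numpy, scipy, OpenCV 4.12 (cv2) and the standard library are available. Lean on these libraries where they do the work, as an engineer would, in place of code of your own. Each camera call takes 0.05 s, during which the arm holds its last target. There are 200 camera calls.

## Working session

There is one attempt and no reset: what is moved stays moved. The work goes in short steps, Python scripts to look and compute and a shell command to move; the robot and the scene stay as the last step left them, time stands still between calls to the robot, and variables do not carry over. Pictures are saved under pics/ and viewed, at most 10 in all, crops included, and the job is handed in when it is done.

```bash
mkdir -p pics; ls; cat > h.py <<'E'
import numpy as np, cv2
from station import r
def cap(name):
    s=r.sense(); c=r.capture(name)
    f=c["pixels"].shape[0]/2/np.tan(np.radians(c["fovy"])/2)
    if "T_tool_cam" in c:
        T=np.eye(4);T[:3,:3]=s["ee_rot"];T[:3,3]=s["tcp_pos"];T=T@np.array(c["T_tool_cam"])
        R,o=T[:3,:3],T[:3,3]
    else: R,o=np.array(c["orientation"]),np.array(c["origin"])
    return dict(img=c["pixels"],f=f,cx=c["cx"],cy=c["cy"],R=R,o=o)
def ray(c,u,v):
    d=c["R"]@np.array([(u-c["cx"])/c["f"],(v-c["cy"])/c["f"],1.]);return d/np.linalg.norm(d)
def onz(c,u,v,z):
    d=ray(c,u,v);return c["o"]+d*(z-c["o"][2])/d[2]
def proj(c,p):
    q=c["R"].T@(np.array(p)-c["o"]);return c["f"]*q[0]/q[2]+c["cx"],c["f"]*q[1]/q[2]+c["cy"]
def tri(*cs): # (c,u,v)...
    A=np.zeros((3,3));b=np.zeros(3)
    for c,u,v in cs:
        d=ray(c,u,v);P=np.eye(3)-np.outer(d,d);A+=P;b+=P@c["o"]
    x=np.linalg.solve(A,b)
    return x,[round(1000*float(np.linalg.norm((np.eye(3)-np.outer(ray(c,u,v),ray(c,u,v)))@(x-c["o"]))),1) for c,u,v in cs]
def save(c,n,box=None,k=1):
    im=c["img"]
    if box: im=im[box[1]:box[3],box[0]:box[2]]
    cv2.imwrite("pics/"+n,cv2.resize(im[:,:,::-1],None,fx=k,fy=k,interpolation=cv2.INTER_CUBIC))
E
python3 - <<'E'
from h import *
import pickle
for n in("scene","side","wrist"):
    c=cap(n);pickle.dump(c,open(n+"0.pkl","wb"));save(c,n+"0.png",k=1.5);print(n,c["o"],c["R"].round(3).tolist(),c["f"],c["cx"],c["cy"])
s=r.sense();print(r.tip_extent,s)
E
```

```text
pics
scene [ 0.03971298 -0.54556658  0.91267924] [[0.712, -0.503, 0.489], [-0.702, -0.52, 0.487], [0.01, -0.69, -0.724]] 386.28128523328786 244.87793609955887 197.34358863542664
side [0.53927797 0.84682684 0.7432174 ] [[-0.999, -0.023, 0.043], [-0.049, 0.58, -0.813], [-0.007, -0.814, -0.581]] 376.61077185841015 257.19383999012285 193.98546047757932
wrist [0.34509403 0.52683786 0.38412691] [[-0.439, -0.859, -0.263], [-0.899, 0.42, 0.126], [0.003, 0.292, -0.956]] 283.1376420800561 253.53456391994575 190.09622416838624
0.008 {'time_s': 0.15, 'joints': array([ 7.88176558e+01,  2.20809912e+01,  3.98001877e-01, -1.93489272e-02,
       -6.84098852e+01, -1.48177599e+01]), 'joint_velocities': array([-0.01279032, -0.19847377,  0.19170218,  0.1034778 ,  0.07563033,
        0.16276416]), 'effort': array([ 2.57843194e-04, -3.91051090e+01,  1.87587905e+01,  4.22218457e+00,
        1.23863172e-02, -1.37121947e-04]), 'tcp_pos': array([0.2737716 , 0.56137066, 0.22971194]), 'ee_rot': array([[ 8.98738693e-01, -4.38484179e-01, -6.22401040e-04],
       [-4.38484607e-01, -8.98737398e-01, -1.52927508e-03],
       [ 1.11187834e-04,  1.64733196e-03, -9.99998637e-01]]), 'wrist_force': array([-0.58089348, -0.34943381,  0.23093482]), 'moment': array([-0.00086147,  0.02680378, -0.02411219]), 'gripper_force': 0.0, 'gripper_width': 1.0004681202349968}
```

View pics/scene0.png

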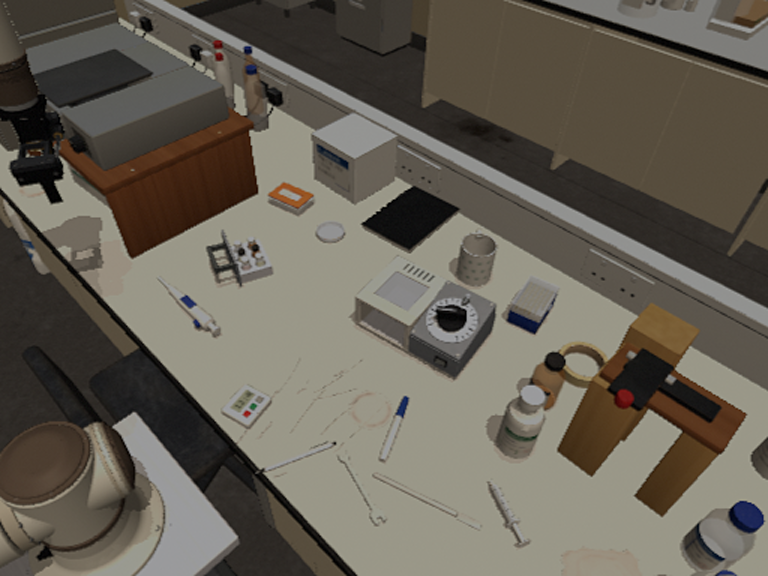

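View pics/side0.png

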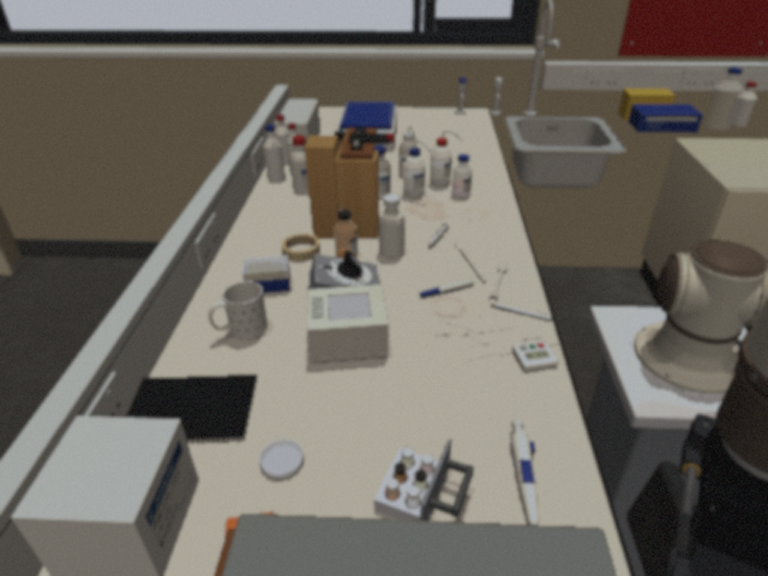

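The scene view shows the tray near (240,258) with its pull to the left, the warmer at (430,310), the knob at (452,315), and the bottles at (545,385) and (522,425). In the side view the tray is at (425,485) and the warmer at (347,310). All positions are at 1.5x. I'll zoom in to measure.

```bash
python3 - <<'E'
from h import *
import pickle
a=pickle.load(open("scene0.pkl","rb"));b=pickle.load(open("side0.pkl","rb"))
A=cv2.resize(a["img"][145:195,130:190],None,fx=8,fy=8,interpolation=2)
B=cv2.resize(a["img"][165:255,230:335],None,fx=6,fy=6,interpolation=2)
C=cv2.resize(b["img"][285:350,245:320],None,fx=7,fy=7,interpolation=2)
D=cv2.resize(b["img"][165:245,200:262],None,fx=6,fy=6,interpolation=2)
def st(l,n):
    h=max(i.shape[0] for i in l); w=[cv2.copyMakeBorder(i,0,h-i.shape[0],0,4,0) for i in l]
    o=np.hstack(w);print(n,o.shape);o=cv2.convertScaleAbs(o,alpha=1.5);cv2.imwrite("pics/"+n,o[:,:,::-1])
st([A],"A.png");st([B],"B.png");C2=C
print(C.shape,D.shape)
st([cv2.resize(b["img"][285:350,245:320],None,fx=5,fy=5,interpolation=2),cv2.resize(b["img"][165:245,200:262],None,fx=6,fy=6,interpolation=2)],"CD.png")
E
```

```text
A.png (400, 484, 3)
B.png (540, 634, 3)
(455, 525, 3) (480, 372, 3)
CD.png (480, 755, 3)
```

View pics/A.png

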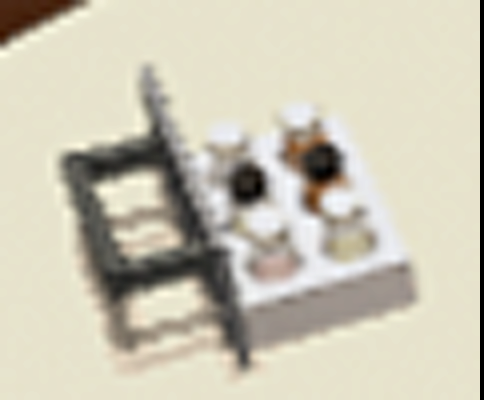

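View pics/B.png

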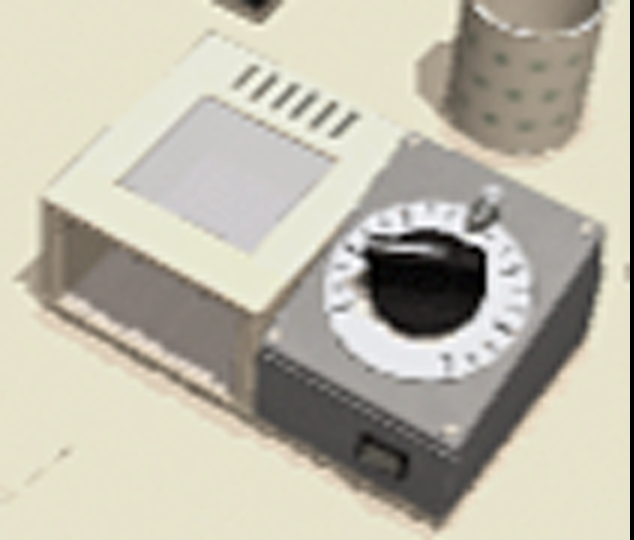

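View pics/CD.png

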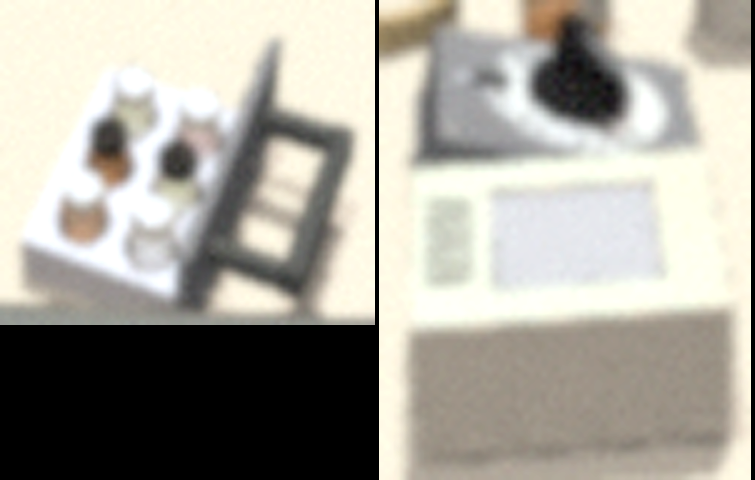

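Crops, in crop pixels:
- **A:** pull ends at (65,158) and (115,275). Panel top corners at (148,68) and (225,255).
- **B:** roof corners at (42,200), (212,30), (250,312) and (412,135). Pointer nose near (365,240), tab at (485,210).
- **CD:** the same points as seen from the side.

```bash
cat > m.py <<'E'
from h import *
import pickle
a=pickle.load(open("scene0.pkl","rb"));b=pickle.load(open("side0.pkl","rb"))
fA=lambda x,y:(a,130+(x+.5)/8-.5,145+(y+.5)/8-.5)
fB=lambda x,y:(a,230+(x+.5)/6-.5,165+(y+.5)/6-.5)
fC=lambda x,y:(b,245+(x+.5)/5-.5,285+(y+.5)/5-.5)
fD=lambda x,y:(b,200+(x-379+.5)/6-.5,165+(y+.5)/6-.5)
E
python3 - <<'E'
from m import *
def t(n,p,q,z):
    x,e=tri(p,q);print(n,x.round(3),e,"scene@z",onz(*p,z).round(3)[:2],"side@z",onz(*q,z).round(3)[:2])
t("pull+y",fA(65,158),fC(298,288),.056)
t("pull-y",fA(115,275),fC(352,130),.056)
t("pan+y",fA(148,68),fC(190,275),.072)
t("pan-y",fA(225,252),fC(277,40),.072)
t("blk+x-y",fA(410,265),fC(110,70),.026)
t("blk+x+y",fA(335,105),fC(22,243),.026)
t("roof FL",fB(42,200),fD(730,308),.086)
t("roof BL",fB(212,30),fD(413,328),.086)
t("roof FR",fB(250,312),fD(700,152),.086)
t("roof BR",fB(412,135),fD(418,165),.086)
print("con FR bottom",onz(*fB(437,525),0)); print("con FR top",onz(*fB(455,460),.066)); print("con BR top",onz(*fB(603,232),.102))
for n,p,z in(("amber",(a,548/1.5,360/1.5),.12),("white",(a,532/1.5,397/1.5),.15)): print(n,onz(*p,z))
for n,p in (("woodbot R",(258,195)),("woodbot near",(132,250))): print(n,onz(a,p[0]/1.5,p[1]/1.5,0))
for n,p in (("woodtop near",(110,188)),("greytop near R",(228,100)),):
  print(n,[onz(a,p[0]/1.5,p[1]/1.5,z).round(3) for z in(.15,.2,.25)])
E
```

```text
pull+y [0.471 0.393 0.05 ] [1.1, 1.1] scene@z [0.469 0.386] side@z [0.471 0.397]
pull-y [0.444 0.316 0.053] [1.4, 1.4] scene@z [0.444 0.313] side@z [0.443 0.319]
pan+y [0.518 0.399 0.067] [3.4, 3.4] scene@z [0.518 0.393] side@z [0.515 0.403]
pan-y [0.476 0.281 0.069] [0.9, 0.9] scene@z [0.475 0.278] side@z [0.475 0.284]
blk+x-y [0.55  0.265 0.024] [0.2, 0.2] scene@z [0.549 0.263] side@z [0.55  0.266]
blk+x+y [0.586 0.363 0.03 ] [0.7, 0.7] scene@z [0.589 0.367] side@z [0.586 0.361]
roof FL [0.581 0.028 0.083] [0.1, 0.1] scene@z [0.579 0.026] side@z [0.581 0.031]
roof BL [0.727 0.052 0.087] [1.7, 1.7] scene@z [0.73  0.053] side@z [0.725 0.052]
roof FR [ 0.601 -0.095  0.085] [1.0, 1.0] scene@z [ 0.6   -0.095] side@z [ 0.602 -0.094]
roof BR [ 0.743 -0.073  0.089] [0.1, 0.1] scene@z [ 0.746 -0.072] side@z [ 0.744 -0.077]
con FR bottom [ 6.23151415e-01 -2.02304056e-01  1.11022302e-16]
con FR top [ 0.614868   -0.20972837  0.066     ]
con BR top [ 0.74713081 -0.18684897  0.102     ]
amber [ 0.69227177 -0.33627064  0.12      ]
white [ 0.58751744 -0.36736471  0.15      ]
woodbot R [ 7.07243689e-01  5.24790124e-01 -1.11022302e-16]
woodbot near [0.36523831 0.55717484 0.        ]
woodtop near [array([0.379, 0.594, 0.15 ]), array([0.357, 0.519, 0.2  ]), array([0.335, 0.444, 0.25 ])]
greytop near R [array([0.796, 0.742, 0.15 ]), array([0.746, 0.657, 0.2  ]), array([0.697, 0.573, 0.25 ])]
```

Tray origin is about (0.533, 0.3265), yaw −19.7°, with the pull at about (0.459, 0.353). The warmer is at about (0.672, −0.0785), yaw 9.2°. Heights and sizes agree with the text. I'll move above the pull with the hand partly open, so the fingers fit between the bar and the panel.

```bash
python3 -m jog '1 0 -42 0 -8.4; 0.6 0 -42 0 -8.4; 0.35 0 -42 0 -8.4; 0.35 0 -42 0 -8.4; 0.35 0 -40 0 -8.4'; python3 -m jog '0.35 37 0 0 -8.4; 0.35 37 0 0 -8.4; 0.35 37 0 -10 -8.4; 0.35 37 0 -10 -8.4; 0.35 37 0 -10 -8.4'; python3 -m jog '0.35 0 0 0 0; 0.35 0 0 0 0'
python3 - <<'E'
from h import *
import pickle
s=r.sense();print(s["tcp_pos"],np.degrees(np.arctan2(s["ee_rot"][1,1],s["ee_rot"][0,1])),s["joints"].round(1))
c=cap("wrist");pickle.dump(c,open("w1.pkl","wb"));save(c,"w1.png",k=1.5)
for n,x,z in(("pull",0,.056),):
  print([proj(c,p) for p in((.459,.353,.046),(.471,.393,.056),(.444,.316,.056),(.518,.399,.072),(.476,.281,.072))])
E
```

```text
time_s: 0.78
tcp_pos: [0.2738, 0.3521, 0.2303]
ee_rot: [[0.37, -0.929, -0.0], [-0.929, -0.37, -0.0], [0.0, 0.0, -1.0]]
wrist_force: [0.0, 0.2, -0.4]
gripper_width: 0.632
gripper_force: 0.0
time_s: 1.4
tcp_pos: [0.46, 0.3535, 0.1999]
ee_rot: [[-0.347, -0.938, -0.0], [-0.938, 0.347, -0.0], [0.0, 0.0, -1.0]]
wrist_force: [0.3, 0.1, 1.0]
gripper_width: 0.353
gripper_force: 0.0
time_s: 1.65
tcp_pos: [0.4585, 0.3535, 0.2003]
ee_rot: [[-0.341, -0.94, -0.001], [-0.94, 0.341, -0.001], [0.001, 0.0, -1.0]]
wrist_force: [-0.9, -0.2, 0.1]
gripper_width: 0.349
gripper_force: 0.0
[0.45852735 0.35345464 0.20029094] 160.04092801375714 [ 53.6  18.9  -8.8  -0.  -62.3 -73.6]
[(np.float64(251.82068437939452), np.float64(178.28866716291563)), (np.float64(253.95243271373963), np.float64(216.10907955563516)), (np.float64(253.10280451558083), np.float64(143.87102439138292)), (np.float64(215.77665298577423), np.float64(239.92802610703507)), (np.float64(209.95079380699232), np.float64(123.42776668784505))]
```

View pics/w1.png

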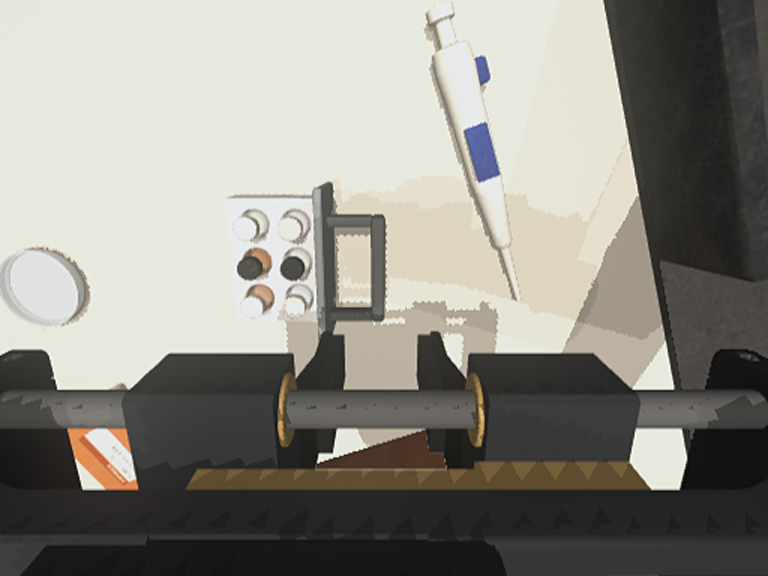

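The wrist view shows the pull bar upright at columns 371–384, rows 215–320 (1.5x). That is within about 2 px of the prediction and square to the jaws. I'll compute its centre.

```bash
python3 - <<'E'
from h import *
import pickle
c=pickle.load(open("w1.pkl","rb"))
g=cv2.cvtColor(c["img"],cv2.COLOR_RGB2GRAY)
for v in(150,165,178,190,205): 
    row=g[v,238:266]; k=np.where(row<110)[0]+238; print(v,k.min(),k.max())
for v in(150,178,205):
    print(v,onz(c,247,v,.056),onz(c,256.3,v,.056))
print(onz(c,252,143.3,.056),onz(c,252,213.5,.056))
E
```

```text
150 238 256
165 248 256
178 248 256
190 248 256
205 238 255
150 [0.45227222 0.31985787 0.056     ] [0.44302958 0.32322006 0.056     ]
178 [0.46289765 0.34849335 0.056     ] [0.45338247 0.35195656 0.056     ]
205 [0.47375581 0.37775603 0.056     ] [0.46396216 0.38132258 0.056     ]
[0.44488432 0.31504294 0.056     ] [0.47199296 0.38926258 0.056     ]
```

Bar centre (0.4584, 0.3522), yaw −20°, directly under the tool. Descend and grip.

```bash
python3 -m jog '0.35 0 -1 -45 0; 0.35 0 0 -45 0; 0.35 0 0 -35 0; 0.35 0 0 -25 0; 0.35 0 0 -14 0';python3 -m jog '0.1 0 0 0 0; 0 0 0 0 0; 0 0 0 0 0;0 0 0 0 0'; python3 -m jog '0 0 0 6 0;0 0 0 6 0;0 0 0 8 0; 0 0 0 0 0;0 0 0 0 0'
python3 - <<'E'
from h import *
c=cap("side");save(c,"s2.png",(230,260,350,350),5)
E
```

```text
time_s: 2.33
tcp_pos: [0.4579, 0.3528, 0.0361]
ee_rot: [[-0.34, -0.94, -0.0], [-0.94, 0.34, -0.001], [0.001, 0.0, -1.0]]
wrist_force: [-0.4, -0.5, -0.5]
gripper_width: 0.347
gripper_force: 0.0
time_s: 2.82
tcp_pos: [0.4596, 0.3534, 0.0379]
ee_rot: [[-0.342, -0.94, 0.002], [-0.94, 0.342, 0.002], [-0.002, -0.001, -1.0]]
wrist_force: [-0.0, 0.3, 3.7]
gripper_width: 0.111
gripper_force: 30.0
time_s: 3.45
tcp_pos: [0.4588, 0.3526, 0.0564]
ee_rot: [[-0.342, -0.94, -0.0], [-0.94, 0.342, -0.0], [0.0, 0.0, -1.0]]
wrist_force: [0.2, 0.8, -3.2]
gripper_width: 0.106
gripper_force: 30.1
```

View pics/s2.png

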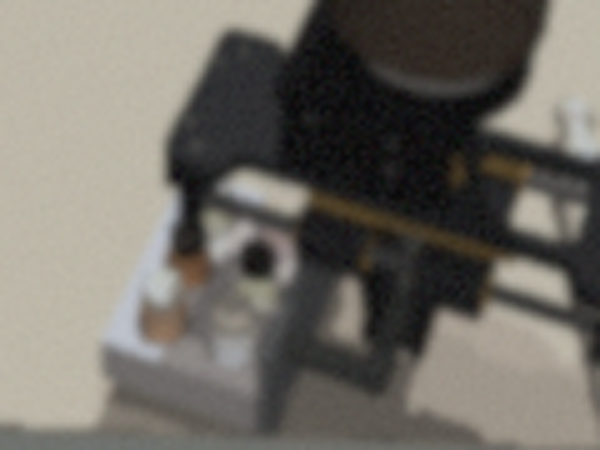

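Lifted: grip width 9 mm, about 3 N of weight, and the tray is hanging level with the vials standing. Carry it to in front of the bay.

```bash
python3 -m jog '0 -5 0 15 0;0 -5 -8 15 0;0 -5 -16 10 1.5;0 -5 -24 0 2;0 0 -28 0 2' >/dev/null; python3 -m jog '0 0 -28 0 2;0 0 -28 0 2;0 0 -28 0 2;0 0 -28 0 2;0 0 -28 0 2' ; python3 -m jog '0 0 -28 0 2;0 0 -28 0 2;0 0 -28 0 2;0 0 -28 0 2;0 0 -28 0 2' >/dev/null;python3 -m jog '0 0 -28 0 2;0 0 -20 0 1.7;0 0 -10 0 0;0 0 -4 0 0;0 0 0 0 0'
python3 - <<'E'
from h import *
import pickle
c=cap("scene");save(c,"s3.png",(190,150,340,262),5);pickle.dump(c,open("sc3.pkl","wb"))
E
```

```text
time_s: 4.75
tcp_pos: [0.4381, 0.1348, 0.0973]
ee_rot: [[-0.077, -0.997, 0.0], [-0.997, 0.077, 0.0], [-0.0, -0.0, -1.0]]
wrist_force: [-0.7, -0.6, -3.7]
gripper_width: 0.117
gripper_force: 30.1
time_s: 6.0
tcp_pos: [0.4388, -0.0652, 0.0967]
ee_rot: [[0.16, -0.987, 0.0], [-0.987, -0.16, -0.0], [0.0, -0.0, -1.0]]
wrist_force: [-0.1, 0.4, -3.3]
gripper_width: 0.109
gripper_force: 30.1
```

View pics/s3.png

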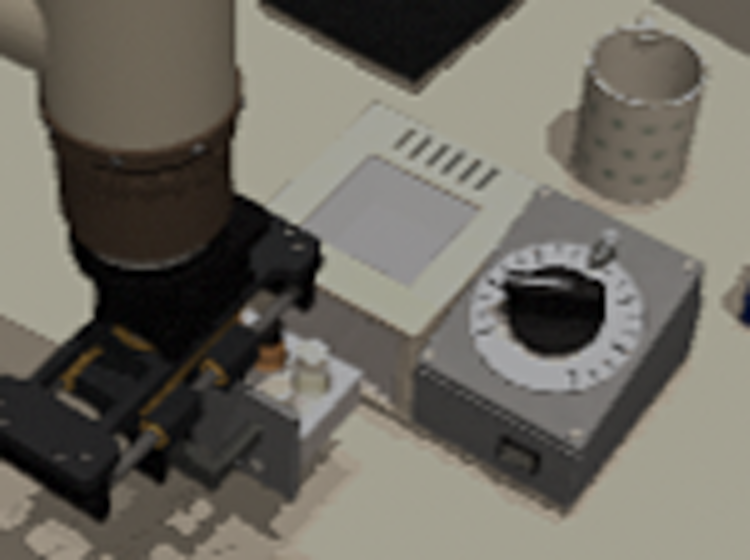

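The tray hangs level in front of the bay, nose near (360,370), right bay post near (410,385). Next: lower to just above the bay floor height, about 10 mm from the mouth, then check the alignment in wrist and scene views together.

```bash
python3 -m jog '0 5 3 -15 0;0 8 4 -15 0;0 8 4 -10 0;0 4 0 -4 0;0 0 0 0 0'; python3 -m jog '0 0 0 0 0;0 0 0 0 0'
python3 - <<'E'
from h import *
import pickle
s=r.sense();print(s["tcp_pos"],s["wrist_force"])
c=cap("scene");w=cap("wrist");d=cap("side");pickle.dump((c,w,d),open("p4.pkl","wb"))
A=cv2.resize(c["img"][195:255,230:290],None,fx=6,fy=6,interpolation=2)
B=cv2.resize(w["img"],None,fx=.8,fy=.8,interpolation=2)
C=cv2.resize(d["img"][165:255,200:290],None,fx=4,fy=4,interpolation=2)
o=np.hstack([A,C]);o=np.vstack([cv2.copyMakeBorder(o,0,0,0,800-o.shape[1],0),np.zeros((4,800,3),np.uint8)])
print(o.shape);p=cv2.resize(w["img"][0:236,0:512],None,fx=1,fy=1)
o=np.vstack([o,cv2.copyMakeBorder(p,0,0,0,800-512,0)]);print(o.shape)
o=cv2.convertScaleAbs(o,alpha=1.7);cv2.imwrite("pics/p4.png",o[:,:,::-1])
E
```

```text
time_s: 6.68
tcp_pos: [0.4642, -0.0542, 0.0522]
ee_rot: [[0.16, -0.987, -0.001], [-0.987, -0.16, -0.0], [0.0, 0.001, -1.0]]
wrist_force: [0.0, 0.4, -3.4]
gripper_width: 0.112
gripper_force: 30.1
time_s: 6.92
tcp_pos: [0.4639, -0.0543, 0.0529]
ee_rot: [[0.16, -0.987, 0.001], [-0.987, -0.16, 0.0], [-0.0, -0.001, -1.0]]
wrist_force: [-0.4, -0.3, -2.6]
gripper_width: 0.111
gripper_force: 30.1
[ 0.46393534 -0.05434034  0.05292482] [-0.3675396  -0.29997863 -2.63174207]
(364, 800, 3)
(600, 800, 3)
```

View pics/p4.png

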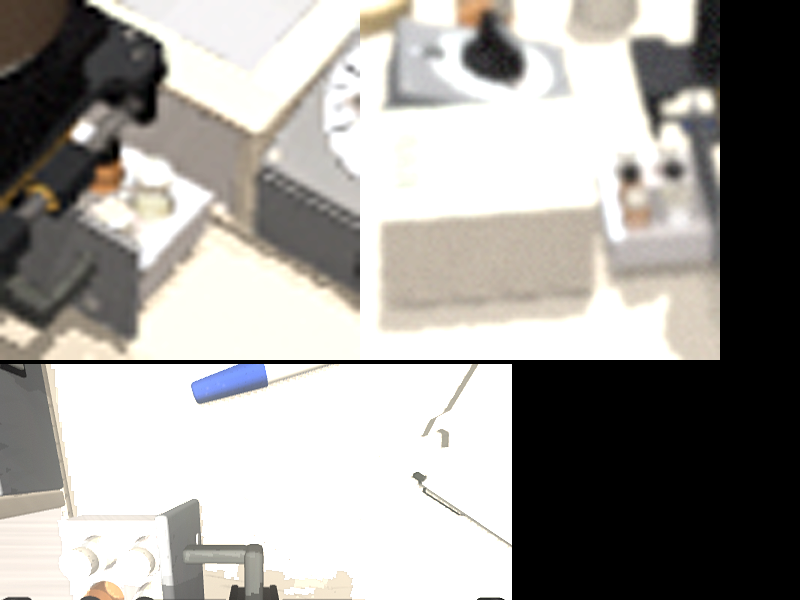

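The wrist view shows the tray's near edge at row ~152, nose column ~65. The console's dark left edge runs (0,133) to (60,126) in wrist pixels, and the console front face lies along columns 52–70. I'll compare these with the predicted warmer edges.

```bash
python3 - <<'E'
from h import *
import pickle
c,w,d=pickle.load(open("p4.pkl","rb"))
a=np.radians(9.2);R=np.array([[np.cos(a),-np.sin(a),0],[np.sin(a),np.cos(a),0],[0,0,1]]);O=np.array([.672,-.0775,0])
P=lambda x,y,z:tuple(np.round(proj(w,R@np.array([x,y,z])/1000+O),1))
print("console L edge",P(-75,-10,66),P(-55,-10,66+20*.268),P(-35,-10,66+40*.268))
print("front edge console top",P(-75,-10,66),P(-75,-60,66),P(-75,-90,66)," bottom",P(-75,-10,0),P(-75,-60,0),P(-75,-90,0))
print("wall y1.5",P(-75,1.5,12),P(-75,1.5,77),P(-75,1.5,86),"roof y-10",P(-75,-10,86),"y-5",P(-75,-5,86))
# tray, from grasp
t=np.array([.46393,-.05434])-R[:2,:2]@np.array([.0007,.0015]); T=np.r_[t+R[:2,:2]@[.08,0],.016]
Q=lambda x,y,z:tuple(np.round(proj(w,R@np.array([x,y,z])/1000+T),1))
print("tray blk corner",Q(37,-50,26),Q(-37,-50,26),"panel top",Q(-37,-61,72),Q(-43,-61,72),"pull -y end",Q(-85,-40,56))
g=cv2.cvtColor(w["img"],cv2.COLOR_RGB2GRAY)
for u in(5,20,35,50): print("col",u,g[120:165:1,u].tolist())
for v in(20,60,100,155,165): print("row",v,g[v,25:80].tolist())
E
```

```text
console L edge (np.float64(-6.1), np.float64(132.7)) (np.float64(-58.2), np.float64(133.8)) (np.float64(-114.6), np.float64(135.0))
front edge console top (np.float64(-6.1), np.float64(132.7)) (np.float64(-36.4), np.float64(17.3)) (np.float64(-58.3), np.float64(-65.9))  bottom (np.float64(74.9), np.float64(123.7)) (np.float64(61.0), np.float64(46.4)) (np.float64(51.6), np.float64(-6.0))
wall y1.5 (np.float64(67.4), np.float64(142.1)) (np.float64(-20.1), np.float64(160.0)) (np.float64(-39.2), np.float64(164.0)) roof y-10 (np.float64(-47.4), np.float64(137.3)) y-5 (np.float64(-43.8), np.float64(149.1))
tray blk corner (np.float64(54.1), np.float64(154.0)) (np.float64(180.0), np.float64(153.9)) panel top (np.float64(151.0), np.float64(146.4)) (np.float64(165.2), np.float64(146.4)) pull -y end (np.float64(263.2), np.float64(184.1))
col 5 [66, 66, 66, 66, 66, 67, 67, 67, 67, 64, 58, 96, 129, 121, 113, 104, 100, 101, 101, 100, 101, 101, 100, 100, 99, 99, 99, 99, 98, 96, 97, 96, 92, 87, 116, 148, 144, 141, 139, 141, 146, 147, 147, 143, 142]
col 20 [68, 69, 68, 68, 69, 69, 68, 65, 61, 71, 92
[... 1240 characters left out ...]
, 71, 71, 72, 72, 72, 72, 71, 90, 116, 110, 102, 90, 140, 139, 136, 142, 223, 219, 222, 221, 222, 221, 221, 221, 221, 221, 231, 231]
row 155 [145, 145, 146, 146, 146, 146, 146, 146, 146, 146, 146, 146, 146, 147, 147, 146, 147, 147, 147, 147, 148, 147, 148, 148, 147, 148, 148, 147, 148, 148, 148, 148, 147, 146, 145, 141, 215, 216, 172, 177, 164, 144, 131, 134, 136, 136, 136, 135, 136, 136, 136, 136, 136, 137, 137]
row 165 [142, 142, 142, 142, 142, 143, 143, 143, 143, 143, 143, 144, 144, 143, 144, 144, 145, 144, 145, 144, 144, 145, 144, 144, 144, 145, 146, 146, 146, 145, 146, 146, 145, 139, 232, 233, 232, 232, 232, 232, 232, 232, 232, 232, 232, 232, 232, 232, 232, 232, 232, 232, 232, 232, 232]
```

The warmer prediction agrees to better than 1 px, lateral error 0.5 mm or less. Now check the tray's own edge the same way.

```bash
python3 - <<'E'
from h import *
import pickle
c,w,d=pickle.load(open("p4.pkl","rb"))
g=cv2.cvtColor(w["img"],cv2.COLOR_RGB2GRAY)
for u in(75,100,125,150,162): print("col",u,g[140:162,u].tolist())
for v in(160,175,190): print("row",v,g[v,48:75].tolist(),g[v,155:205].tolist())
a=np.radians(9.2);R=np.array([[np.cos(a),-np.sin(a),0],[np.sin(a),np.cos(a),0],[0,0,1]]);O=np.array([.672,-.0775,0])
for u,v in((75,152),(150,152)):
  for z in(.036,.042): print(u,v,z,(R.T@(onz(w,u,v,z)-O)).round(4))
for u,v in((61,165),):
  for z in(.036,.042): print("nose",(R.T@(onz(w,u,v,z)-O)).round(4))
E
```

```text
col 75 [216, 191, 136, 138, 138, 138, 139, 139, 138, 139, 139, 139, 138, 137, 137, 136, 145, 204, 236, 233, 232, 232]
col 100 [231, 231, 231, 231, 230, 227, 228, 222, 213, 207, 172, 139, 139, 139, 138, 137, 148, 207, 236, 233, 233, 233]
col 125 [231, 231, 231, 231, 232, 230, 227, 228, 224, 209, 176, 137, 140, 141, 141, 140, 148, 206, 236, 234, 233, 233]
col 150 [231, 231, 231, 231, 230, 227, 228, 222, 214, 209, 176, 136, 139, 139, 139, 134, 144, 205, 236, 233, 232, 233]
col 162 [231, 231, 231, 229, 227, 228, 222, 215, 198, 132, 96, 124, 152, 164, 170, 177, 180, 179, 179, 179, 178, 179]
row 160 [149, 150, 149, 149, 150, 150, 150, 149, 149, 145, 196, 235, 233, 232, 232, 232, 232, 232, 232, 232, 232, 232, 232, 232, 232, 232, 232] [179, 153, 163, 173, 174, 175, 177, 178, 176, 159, 158, 153, 125, 89, 81, 82, 82, 82, 82, 82, 81, 81, 81, 81, 81, 81, 80, 80, 80, 80, 80, 79, 79, 80, 79, 79, 79, 79, 79, 79, 78, 79, 79, 78, 75, 125, 140, 134, 216, 213]
row 175 [147, 147, 147, 147, 147, 147, 148, 148, 147, 148, 148, 147, 144, 196, 235, 233, 232, 232, 232, 232, 232, 232, 232, 232, 232, 232, 232] [196, 188, 160, 158, 168, 171, 172, 174, 176, 174, 164, 155, 147, 131, 100, 76, 78, 78, 75, 78, 78, 78, 78, 77, 77, 77, 77, 77, 77, 77, 77, 77, 75, 75, 77, 77, 77, 76, 76, 74, 65, 216, 183, 89, 89, 69, 133, 134, 217, 213]
row 190 [145, 145, 145, 144, 145, 145, 145, 145, 146, 146, 146, 145, 144, 149, 218, 235, 232, 233, 232, 232, 232, 232, 232, 232, 232, 232, 232] [215, 216, 219, 169, 145, 155, 163, 163, 164, 165, 167, 162, 154, 145, 139, 108, 79, 76, 77, 77, 76, 76, 76, 76, 75, 75, 75, 77, 89, 97, 99, 112, 111, 111, 111, 100, 99, 98, 99, 99, 107, 107, 107, 107, 106, 107, 106, 111, 112, 111]
75 152 0.036 [-0.0941  0.0044  0.036 ]
75 152 0.042 [-0.0979  0.0035  0.042 ]
150 152 0.036 [-0.1397  0.0045  0.036 ]
150 152 0.042 [-0.1419  0.0035  0.042 ]
nose [-0.084   0.0125  0.036 ]
nose [-0.0881  0.0112  0.042 ]
```

The tray sits about 2 mm too far to +y relative to the bay, and is level with its underside at ~16 mm. Shift −2 mm sideways and start the insertion, watching forces.

```bash
python3 -m jog '0 0 -2 0 0;0 4.9 0.8 0 0;0 4.9 0.8 0 0;0 4.9 0.8 0 0;0 0 0 0 0'; python3 -m jog '0 4.9 0.8 0 0;0 4.9 0.8 0 0;0 4.9 0.8 0 0;0 4.9 0.8 0 0;0 0 0 0 0'
python3 - <<'E'
from h import *
import pickle
s=r.sense();w=cap("wrist");pickle.dump(w,open("w5.pkl","wb"))
g=cv2.cvtColor(w["img"],cv2.COLOR_RGB2GRAY)
for u in(75,100,125,150): print("col",u,g[140:162,u].tolist())
for u in(5,20,35,): print("col",u,g[120:170,u].tolist())
E
```

```text
time_s: 7.7
tcp_pos: [0.4793, -0.0537, 0.0525]
ee_rot: [[0.16, -0.987, 0.0], [-0.987, -0.16, 0.0], [0.0, -0.0, -1.0]]
wrist_force: [-0.2, 0.1, -3.1]
gripper_width: 0.112
gripper_force: 30.1
time_s: 8.32
tcp_pos: [0.4988, -0.0506, 0.0525]
ee_rot: [[0.16, -0.987, 0.0], [-0.987, -0.16, 0.0], [0.0, -0.0, -1.0]]
wrist_force: [0.3, -0.1, -3.9]
gripper_width: 0.11
gripper_force: 30.1
col 75 [104, 104, 103, 103, 103, 103, 103, 102, 102, 102, 103, 102, 101, 102, 101, 96, 100, 130, 153, 151, 150, 150]
col 100 [103, 104, 104, 103, 102, 102, 103, 101, 96, 116, 134, 114, 113, 111, 121, 134, 144, 204, 235, 232, 231, 231]
col 125 [222, 223, 224, 221, 215, 216, 216, 215, 215, 210, 176, 135, 137, 139, 139, 137, 145, 205, 236, 233, 232, 233]
col 150 [231, 231, 231, 231, 229, 227, 228, 222, 213, 207, 171, 136, 138, 138, 137, 133, 143, 204, 236, 233, 233, 233]
col 5 [173, 173, 173, 173, 175, 174, 175, 175, 175, 173, 173, 174, 171, 160, 148, 137, 120, 102, 117, 136, 132, 132, 166, 218, 232, 231, 230, 231, 231, 231, 232, 231, 231, 231, 231, 231, 231, 231, 231, 231, 231, 231, 231, 231, 231, 232, 231, 231, 230, 231]
col 20 [175, 175, 175, 175, 176, 176, 175, 175, 176, 176, 176, 177, 172, 159, 147, 137, 116, 100, 125, 136, 132, 130, 133, 188, 232, 230, 230, 230, 230, 230, 230, 230, 230, 231, 230, 231, 231, 231, 231, 231, 230, 230, 230, 231, 230, 230, 231, 230, 231, 230]
col 35 [231, 229, 229, 231, 232, 226, 195, 175, 176, 175, 176, 176, 169, 155, 143, 127, 101, 105, 135, 134, 132, 126, 121, 124, 112, 113, 139, 148, 153, 160, 166, 173, 179, 186, 193, 199, 204, 210, 216, 219, 221, 222, 222, 222, 223, 224, 225, 226, 224, 221]
```

The nose is inside with no side force. Continue.

```bash
python3 -m jog '0 5.9 1 0 0;0 5.9 1 0 0;0 5.9 1 0 0;0 5.9 1 0 0;0 0 0 0 0'; python3 -m jog '0 5.9 1 0 0;0 5.9 1 0 0;0 5.9 1 0 0;0 0 0 0 0;0 0 0 0 0'; python3 -m jog '0 0 0 -1.5 0;0 0 0 -1.5 0;0 0 0 -1 0;0 0 0 0 0;0 0 0 0 0'
```

```text
time_s: 9.0
tcp_pos: [0.5225, -0.0465, 0.0525]
ee_rot: [[0.16, -0.987, 0.0], [-0.987, -0.16, 0.0], [0.0, -0.0, -1.0]]
wrist_force: [1.0, -0.3, -4.1]
gripper_width: 0.115
gripper_force: 30.1
time_s: 9.62
tcp_pos: [0.5393, -0.0437, 0.0524]
ee_rot: [[0.16, -0.987, -0.001], [-0.987, -0.16, -0.0], [-0.0, 0.001, -1.0]]
wrist_force: [0.7, 0.4, -3.6]
gripper_width: 0.112
gripper_force: 30.1
time_s: 10.25
tcp_pos: [0.5391, -0.0438, 0.0497]
ee_rot: [[0.16, -0.987, -0.0], [-0.987, -0.16, -0.0], [0.0, 0.0, -1.0]]
wrist_force: [-4.1, 0.9, 6.6]
gripper_width: 0.116
gripper_force: 30.0
```

On the floor now. Push the rest in small steps until the panel meets the housing.

```bash
python3 -m jog '0 2.5 0.4 0 0;0 2.5 0.4 0 0;0 0 0 0 0'; python3 -m jog '0 2 0.3 0 0;0 0 0 0 0' | grep -E "tcp|force"; python3 -m jog '0 1.5 0.2 0 0;0 0 0 0 0' | grep -E "tcp|force"; python3 -m jog '0 1 0.2 0 0;0 0 0 0 0' | grep -E "tcp|force"
```

```text
time_s: 10.62
tcp_pos: [0.5427, -0.0435, 0.0498]
ee_rot: [[0.16, -0.987, -0.004], [-0.987, -0.16, -0.001], [0.001, 0.004, -1.0]]
wrist_force: [-6.5, 0.0, 10.2]
gripper_width: 0.116
gripper_force: 30.0
tcp_pos: [0.5445, -0.0433, 0.0498]
wrist_force: [-7.3, -0.9, 10.3]
gripper_force: 30.0
tcp_pos: [0.5459, -0.0432, 0.0499]
wrist_force: [-7.7, -1.0, 10.3]
gripper_force: 30.0
tcp_pos: [0.5467, -0.043, 0.0499]
wrist_force: [-7.2, -1.6, 10.3]
gripper_force: 30.0
```

```bash
python3 -m jog '0 1 0.2 0 0;0 0 0 0 0' | grep -E "tcp|t_force"; python3 -m jog '0 1 0.2 0 0;0 0 0 0 0' | grep -E "tcp|t_force"; python3 -m jog '0 1 0.2 0 0;0 0 0 0 0' | grep -E "tcp|t_force"
```

```text
tcp_pos: [0.5479, -0.0428, 0.0499]
wrist_force: [-7.9, -1.9, 10.5]
tcp_pos: [0.5488, -0.0427, 0.0499]
wrist_force: [-7.8, -1.4, 10.6]
tcp_pos: [0.5493, -0.0425, 0.0499]
wrist_force: [-9.4, -1.6, 12.2]
```

```bash
python3 -m jog '0 1 0.2 0 0;0 0 0 0 0' | grep -E "tcp|t_force"
```

```text
tcp_pos: [0.5493, -0.0426, 0.0499]
wrist_force: [-12.2, -1.1, 13.4]
```

The force climbs while the tool has stopped at x = 0.5493, which is the expected home. One more nudge, then release and rise.

```bash
python3 -m jog '0 1.5 0.2 0 0;0 0 0 0 0' | grep -E "tcp|t_force"; python3 -m jog '0.2 0 0 0 0;0.32 0 0 0 0;0.32 0 0 0 0;0.32 0 0 0 0' ; python3 -m jog '0.32 -1 0 10 0;0.32 0 0 20 0;0.32 0 0 40 0;0.32 0 0 50 0;0.32 0 0 50 0' 
python3 - <<'E'
from h import *
import pickle
s=r.sense();w=cap("wrist");c=cap("scene");d=cap("side");pickle.dump((w,c,d),open("p6.pkl","wb"))
A=cv2.resize(w["img"],None,fx=.9,fy=.9,interpolation=cv2.INTER_AREA)
B=cv2.resize(c["img"][165:255,225:335],None,fx=3,fy=3,interpolation=2)
print(A.shape,B.shape);B=cv2.copyMakeBorder(B,0,A.shape[0]-B.shape[0],0,0,0)
cv2.imwrite("pics/p6.png",np.hstack([A,B])[:,:,::-1])
E
```

```text
tcp_pos: [0.5494, -0.0424, 0.0499]
wrist_force: [-13.9, 0.1, 16.0]
time_s: 13.12
tcp_pos: [0.5555, -0.0409, 0.0488]
ee_rot: [[0.16, -0.987, 0.002], [-0.987, -0.16, 0.0], [-0.0, -0.002, -1.0]]
wrist_force: [0.6, -0.6, -0.1]
gripper_width: 0.311
gripper_force: 0.0
time_s: 13.75
tcp_pos: [0.5535, -0.0411, 0.2209]
ee_rot: [[0.16, -0.987, 0.001], [-0.987, -0.16, 0.0], [0.0, -0.001, -1.0]]
wrist_force: [0.4, 1.2, 0.4]
gripper_width: 0.32
gripper_force: 0.0
(346, 461, 3) (270, 330, 3)
```

Released and clear. Now look down on the dial from two wrist positions, and check the tray in the same composite.

```bash
cat > snap.py <<'E'
import sys,pickle
from h import *
s=r.sense();w=cap("wrist");pickle.dump(w,open(sys.argv[1],"wb"));print(s["tcp_pos"].round(4),s["joints"].round(1))
E
python3 -m jog '0.32 30 -6 0 0;0.32 30 -6 -10 0;0.32 30 -6 -20 0;0.32 27 -5 -20 0;0.32 0 0 -16 0' | grep tcp;python3 -m jog '0.32 0 0 0 0;0.32 0 0 0 0' | grep tcp; python3 snap.py k1.pkl
python3 -m jog '0.32 -25 -20 0 0;0.32 -25 -20 0 0;0.32 0 0 0 0;0.32 0 0 0 0' | grep tcp; python3 snap.py k2.pkl
python3 - <<'E'
from h import *
import pickle
k1=pickle.load(open("k1.pkl","rb"));k2=pickle.load(open("k2.pkl","rb"));w,c,d=pickle.load(open("p6.pkl","rb"))
O=np.array([.674,-.0775,0]);p=np.array([.6844,-.142,.09])
out=[]
for k in(k1,k2):
    u,v=map(int,proj(k,p));u=min(max(u,62),450);v=max(v,62);print("crop origin",u-62,v-62,"f",k["f"])
    out.append(cv2.resize(k["img"][v-62:v+63,u-62:u+63],(400,400),interpolation=2))
o=np.hstack(out)
t=np.hstack([cv2.resize(w["img"][60:260,80:330],(250,200)),cv2.resize(c["img"][185:245,230:305],(250,200),interpolation=2),cv2.resize(d["img"][175:245,200:290],(257,200),interpolation=2)])
t=cv2.copyMakeBorder(t,0,0,0,800-t.shape[1],0)
cv2.imwrite("pics/k.png",np.vstack([o,t])[:,:,::-1])
E
```

```text
tcp_pos: [0.6708, -0.0644, 0.1495]
tcp_pos: [0.6703, -0.064, 0.1534]
[ 0.6703 -0.064   0.1534] [  8.3  29.9   1.8   0.  -61.9   0.9]
tcp_pos: [0.6212, -0.104, 0.1539]
[ 0.6212 -0.104   0.1539] [  5.2  25.9  -5.    0.  -59.    4. ]
crop origin 188 42 f 283.1376420800561
crop origin 117 85 f 283.1376420800561
```

View pics/k.png

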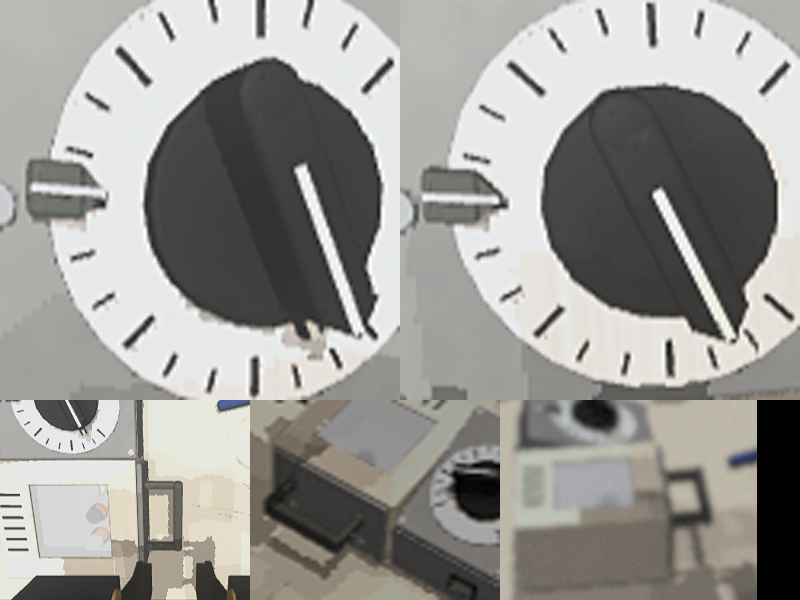

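The composite shows the tray panel flush against the housing, with vials visible through the window. In the dial crops, the pointer tip is at (358,335) and (335,340), and the tab point is at (107,200) and (107,204). The white line starts at (300,167) and (257,190). Triangulating.

```bash
cat > dial.py <<'E'
from h import *
import pickle
a=np.radians(9.2);Rw=np.array([[np.cos(a),-np.sin(a),0],[np.sin(a),np.cos(a),0],[0,0,1]]);O=np.array([.674,-.0775,0])
t=np.radians(15);Rd=Rw@np.array([[np.cos(t),0,-np.sin(t)],[0,1,0],[np.sin(t),0,np.cos(t)]]) # x up-slope,y left,z normal
E
python3 - <<'E'
from dial import *
k1=pickle.load(open("k1.pkl","rb"));k2=pickle.load(open("k2.pkl","rb"))
q1=lambda x,y:(k1,188+(x+.5)/3.2-.5,42+(y+.5)/3.2-.5)
q2=lambda x,y:(k2,117+(x+.5)/3.2-.5,85+(y+.5)/3.2-.5)
P={}
for n,p,q in(("tip",(358,335),(335,340)),("tab",(107,200),(107,204)),("line0",(300,167),(257,190)),("tabback",(30,186),(24,184))):
    x,e=tri(q1(*p),q2(*q));P[n]=x;print(n,x.round(4),e,"warmer",(Rw.T@(x-O)).round(4),"dialfr",(Rd.T@(x-O)).round(4))
# white dial ellipse: fit circle in slope plane through outer rim using mask
h0=(Rd.T@(P["tip"]-O))[2]-.008; print("slope plane h",h0)
def onp(k,u,v,h):
    d=ray(k,u,v);n=Rd[:,2];s=(h-n@(k["o"]-O))/(n@d);return Rd.T@(k["o"]+s*d-O)
for k,ox,oy in((k1,188,42),(k2,117,85)):
    g=cv2.cvtColor(k["img"],cv2.COLOR_RGB2HSV)
    m=((g[...,2]<95)).astype(np.uint8);m[:,:]=m
    n,l,st,ce=cv2.connectedComponentsWithStats(m)
    u0,v0=ox+62+8,oy+62
    i=l[v0,u0];print("knob blob",st[i],ce[i])
    w=(g[...,2]>205)&(g[...,1]<30)
    pts=[]
    for th in np.radians(np.arange(0,360,4)):
        best=None
        for rr in range(30,75):
            u,v=int(ce[i][0]+rr*np.cos(th)),int(ce[i][1]+rr*np.sin(th))
            if 0<=u<512 and 0<=v<236 and w[v,u]: best=(u,v)
        if best: pts.append(onp(k,*best,h0+.002)[:2])
    pts=np.array(pts)
    for _ in range(5):
        A=np.c_[2*pts,np.ones(len(pts))];s=np.linalg.lstsq(A,(pts**2).sum(1),rcond=None)[0];R=np.sqrt(s[2]+s[:2]@s[:2])
        e=abs(np.linalg.norm(pts-s[:2],axis=1)-R);pts=pts[e<max(.0015,1.5*np.median(e))]
    c=s[:2];print("dial centre",c.round(4),"R",R.round(4),len(pts))
    for n in("tip","tab","line0"):
        d=(Rd.T@(P[n]-O))[:2]-c;print(n,"r",np.linalg.norm(d).round(4),"ang",np.degrees(np.arctan2(d[1],d[0])).round(1))
    print("centre world",(O+Rd@np.r_[c,h0]).round(4))
E
```

```text
tip [ 0.6465 -0.1202  0.1143] [0.2, 0.2] warmer [-0.034  -0.0378  0.1143] dialfr [-0.0033 -0.0378  0.1192]
tab [ 0.705  -0.1388  0.0956] [0.2, 0.2] warmer [ 0.0208 -0.0654  0.0956] dialfr [ 0.0448 -0.0654  0.0869]
line0 [ 0.6659 -0.1516  0.1206] [0.1, 0.1] warmer [-0.0199 -0.0718  0.1206] dialfr [ 0.012  -0.0718  0.1216]
tabback [ 0.7226 -0.1399  0.098 ] [1.0, 1.0] warmer [ 0.038  -0.0694  0.098 ] dialfr [ 0.062  -0.0694  0.0848]
slope plane h 0.11116512099509848
knob blob [ 233   60   74   88 4654] [269.9909755  104.39149119]
dial centre [ 0.0182 -0.0648] R 0.0419 63
tip r 0.0345 ang 128.4
tab r 0.0266 ang -1.4
line0 r 0.0094 ang -131.0
centre world [ 0.6733 -0.1433  0.1121]
knob blob [ 161  112   74   79 4112] [197.9348249  147.76799611]
dial centre [ 0.0109 -0.0688] R 0.0423 85
tip r 0.034 ang 114.5
tab r 0.0341 ang 5.6
line0 r 0.0033 ang -69.8
centre world [ 0.667  -0.1483  0.1102]
```

The line's end lies at bar-top height (about 38 mm above the slope), so the slope plane is at h ≈ 0.083, matching the text. I'll redo the dial circle fit on that plane.

```bash
cat >> dial.py <<'E'
H=.083
def onp(k,u,v,h):
    d=ray(k,u,v);n=Rd[:,2];s=(h-n@(k["o"]-O))/(n@d);return Rd.T@(k["o"]+s*d-O)
def centre(k,uv):
    g=cv2.cvtColor(k["img"],cv2.COLOR_RGB2HSV);w=(g[...,2]>205)&(g[...,1]<30);pts=[]
    for th in np.radians(np.arange(0,360,3)):
        best=None
        for rr in range(30,80):
            u,v=int(round(uv[0]+rr*np.cos(th))),int(round(uv[1]+rr*np.sin(th)))
            if 0<=u<512 and 0<=v<236 and w[v,u]: best=(u,v)
        if best: pts.append(onp(k,*best,H+.001)[:2])
    pts=np.array(pts)
    for _ in range(8):
        A=np.c_[2*pts,np.ones(len(pts))];s=np.linalg.lstsq(A,(pts**2).sum(1),rcond=None)[0];R=np.sqrt(s[2]+s[:2]@s[:2])
        e=abs(np.linalg.norm(pts-s[:2],axis=1)-R);pts=pts[e<max(.001,2*np.median(e))]
    return s[:2],R,len(pts)
E
python3 - <<'E'
from dial import *
k1=pickle.load(open("k1.pkl","rb"));k2=pickle.load(open("k2.pkl","rb"))
q1=lambda x,y:(k1,188+(x+.5)/3.2-.5,42+(y+.5)/3.2-.5)
q2=lambda x,y:(k2,117+(x+.5)/3.2-.5,85+(y+.5)/3.2-.5)
ang=lambda d:np.degrees(np.arctan2(d[1],d[0])).round(1)
for k,q,uv,tip,l0,tab in((k1,q1,(266,104),(358,335),(300,167),(107,200)),(k2,q2,(198,148),(335,340),(257,190),(107,204))):
    c,R,n=centre(k,uv);print("centre",c.round(4),R.round(4),n,"world at slope",(O+Rd@np.r_[c,H]).round(4),"grip pt",(O+Rd@np.r_[c,H+.034]).round(4))
    T=onp(*q(*tab),H+.008)[:2]-c;print("tab r",np.linalg.norm(T).round(4),ang(T))
    a=onp(*q(*tip),H+.038)[:2];b=onp(*q(*l0),H+.038)[:2];print("line",ang(a-b),"end from c",np.linalg.norm(a-c).round(4),ang(a-c),"start",(b-c).round(4), "tip@8", np.linalg.norm(onp(*q(*tip),H+.008)[:2]-c).round(4),ang(onp(*q(*tip),H+.008)[:2]-c))
E
```

```text
centre [ 0.0087 -0.0646] 0.0486 68 world at slope [ 0.6715 -0.1434  0.0824] grip pt [ 0.6628 -0.1448  0.1153]
tab r 0.0368 -1.5
line 112.7 end from c 0.0285 112.7 start [ 0.003  -0.0072] tip@8 0.0395 128.4
centre [ 0.009  -0.0647] 0.0484 97 world at slope [ 0.6717 -0.1434  0.0825] grip pt [ 0.663  -0.1448  0.1153]
tab r 0.0354 -1.9
line 114.2 end from c 0.0291 114.4 start [ 0.0031 -0.0072] tip@8 0.0393 114.6
```

Both views agree. Dial centre is (0.6716, −0.1434, 0.0825), tab radius 36 mm at −1.7°, pointer at about 113.5° in dial axes, so the knob must turn about 115° clockwise. Since the tool is vertical and the axis is tilted 15°, I'll keep the fingertips clear of the skirt (TCP z ≈ 0.111). Align over the bar at (0.664, −0.1446), roll +24°.

```bash
python3 -m jog '0.34 15 -14 0 8;0.34 14 -14 0 8;0.34 14 -13 0 8;0.34 0 0 0 0;0.34 0 0 0 0'; python3 -m jog '0.34 0 0 -15 0;0.34 0 0 -15 0;0.34 0 0 -9 0;0.34 0 0 -4 0;0.34 0 0 0 0'
```

```text
time_s: 16.0
tcp_pos: [0.6635, -0.1445, 0.1522]
ee_rot: [[0.547, -0.837, -0.001], [-0.837, -0.547, 0.0], [-0.001, 0.0, -1.0]]
wrist_force: [-0.1, 0.8, 0.2]
gripper_width: 0.339
gripper_force: 0.0
time_s: 16.62
tcp_pos: [0.6635, -0.1452, 0.1092]
ee_rot: [[0.548, -0.837, -0.0], [-0.837, -0.548, -0.0], [-0.0, 0.0, -1.0]]
wrist_force: [-0.1, 0.8, 1.0]
gripper_width: 0.342
gripper_force: 0.0
```

```bash
python3 -m jog '0.2 0 0 1 0;0.1 0 0 0 0;0 0 0 0 0;0 0 0 0 0;0 0 0 0 0'; python3 -m jog '0 0 0 0 -6;0 0 0 0 -6;0 0 0 0 -6;0 0 0 0 -6;0 0 0 0 0'
```

```text
time_s: 17.25
tcp_pos: [0.6651, -0.1446, 0.1114]
ee_rot: [[0.548, -0.836, 0.004], [-0.837, -0.548, 0.0], [0.002, -0.004, -1.0]]
wrist_force: [3.7, 3.3, 0.3]
gripper_width: 0.187
gripper_force: 29.0
time_s: 17.88
tcp_pos: [0.6653, -0.1446, 0.1116]
ee_rot: [[0.16, -0.987, 0.005], [-0.987, -0.16, 0.0], [0.0, -0.005, -1.0]]
wrist_force: [4.8, 4.2, 0.6]
gripper_width: 0.187
gripper_force: 30.2
```

Gripped (16 mm width, as expected for the tilted bar) and turning freely. Turn another 81°.

```bash
python3 -m jog '0 0 0 0 -9;0 0 0 0 -9;0 0 0 0 -9;0 0 0 0 -9;0 0 0 0 -9' | grep -E "tcp|force|width"; python3 -m jog '0 0 0 0 -9;0 0 0 0 -9;0 0 0 0 -9;0 0 0 0 -9;0 0 0 0 0'; python3 -m jog '0 0 0 0 -5;0 0 0 0 -5;0 0 0 0 0;0 0 0 0 0'
```

```text
tcp_pos: [0.665, -0.1453, 0.1121]
wrist_force: [2.5, 0.9, 3.6]
gripper_width: 0.175
gripper_force: 29.5
time_s: 19.12
tcp_pos: [0.6642, -0.1453, 0.1121]
ee_rot: [[-0.949, -0.314, 0.002], [-0.314, 0.949, -0.001], [-0.002, -0.001, -1.0]]
wrist_force: [1.6, 3.0, 5.1]
gripper_width: 0.162
gripper_force: 29.8
time_s: 19.62
tcp_pos: [0.6641, -0.1451, 0.1119]
ee_rot: [[-0.989, -0.146, 0.002], [-0.146, 0.989, -0.0], [-0.002, -0.0, -1.0]]
wrist_force: [0.9, 3.0, 6.7]
gripper_width: 0.156
gripper_force: 30.0
```

The pads now lie flat on the bar, pointing at −0.8°. One degree more, release, rise, and return to the viewing pose to verify.

```bash
python3 -m jog '0 0 0 0 -1;0 0 0 0 0;0.2 0 0 0 0;0.34 0 0 0 0;0.34 0 0 0 0'; python3 -m jog '0.34 0 0 20 0;0.34 0 0 25 0;0.34 0 0 15 10;0.34 0 12 0 10;0.34 0 12 0 10'; python3 -m jog '0.34 0 12 0 10;0.34 0 12 0 10;0.34 0 12 0 10;0.34 0 12 -20 10;0.34 2 8 0 10'; python3 -m jog '0.34 0 0 0 10;0.34 0 0 0 2;0.34 0 0 0 0;0.34 0 0 0 0'; python3 snap.py k3.pkl
python3 - <<'E'
from dial import *
k=pickle.load(open("k3.pkl","rb"));C=O+Rd@np.array([.0089,-.0647,H+.038]);uv=proj(k,C)
g=cv2.cvtColor(k["img"],cv2.COLOR_RGB2HSV)
# white line on knob: bright low-sat pixels within bar, and dark knob mask
W=(g[...,2]>150)
n,l,st,ce=cv2.connectedComponentsWithStats(W.astype(np.uint8))
print("axis px",uv)
ys,xs=np.mgrid[:384,:512]
for i in range(1,n):
    if 8<st[i,4]<400 and np.hypot(ce[i][0]-uv[0],ce[i][1]-uv[1])<70:
        m=l==i;p=np.array([onp(k,x,y,H+.038)[:2] for y,x in zip(*np.where(m))]);p-=[.0089,-.0647]
        d=cv2.fitLine((p*1000).astype(np.float32),cv2.DIST_L2,0,.01,.01).ravel()
        print(st[i],ce[i].round(1),"r",np.linalg.norm(p,axis=1).min().round(4),np.linalg.norm(p,axis=1).max().round(4),"dir",np.degrees(np.arctan2(d[1],d[0])).round(1))
save(k,"k3.png")
E
```

```text
time_s: 20.25
tcp_pos: [0.6626, -0.1455, 0.1096]
ee_rot: [[-0.992, -0.125, -0.003], [-0.125, 0.992, -0.0], [0.003, 0.0, -1.0]]
wrist_force: [0.0, 0.4, 1.7]
gripper_width: 0.312
gripper_force: 0.0
time_s: 20.88
tcp_pos: [0.663, -0.1212, 0.1703]
ee_rot: [[-0.793, -0.609, -0.001], [-0.609, 0.793, -0.0], [0.001, 0.001, -1.0]]
wrist_force: [-0.9, 0.6, 0.4]
gripper_width: 0.336
gripper_force: 0.0
time_s: 21.5
tcp_pos: [0.6638, -0.0649, 0.1481]
ee_rot: [[-0.043, -0.999, -0.005], [-0.999, 0.043, -0.0], [0.0, 0.005, -1.0]]
wrist_force: [-0.6, -0.5, 0.7]
gripper_width: 0.344
gripper_force: 0.0
time_s: 22.0
tcp_pos: [0.6654, -0.0654, 0.1505]
ee_rot: [[0.158, -0.987, -0.0], [-0.987, -0.158, -0.0], [-0.0, 0.0, -1.0]]
wrist_force: [0.0, 0.1, -0.3]
gripper_width: 0.34
gripper_force: 0.0
[ 0.6654 -0.0654  0.1505] [  8.2  29.6   0.9  -0.  -61.3   0.9]
axis px (np.float64(277.529598857985), np.float64(106.41002802807563))
[234 104  56   6 261] [261.2 106.4] r 0.0004 0.0279 dir -1.5
```

The pointer's white line lies on the tab side at −1.5° against the tab's −1.7°. Quick numeric check that the tab has not moved, and that the tray panel is still flush.

```bash
python3 -m jog '0.34 -20 0 30 0;0.34 -30 0 30 0;0.34 -30 0 20 0;0.34 -30 0 0 0;0.34 0 0 0 0' | grep -E "tcp|force"; python3 snap.py k4.pkl; python3 - <<'E'
from dial import *
for n in("k1","k2","k3","k4"):
    k=pickle.load(open(n+".pkl","rb"));g=cv2.cvtColor(k["img"],cv2.COLOR_RGB2HSV);Q=[]
    for v in range(0,236):
        for u in range(512):
            if 60<g[v,u,2]<140:
                p=onp(k,u,v,H+.008)[:2]-[.0089,-.0647];rr=np.linalg.norm(p);an=np.degrees(np.arctan2(p[1],p[0]))
                if .037<rr<.052 and abs(an)<30: Q.append((rr*1000,an))
    if Q: print(n,len(Q),np.median(Q,0).round(1))
k=pickle.load(open("k4.pkl","rb"));g=cv2.cvtColor(k["img"],cv2.COLOR_RGB2GRAY)
B=Rw@np.array([-.038,.055,.012])+O
for nm,p,z in(("panel top -y back",(-37,-61),72),("pull -y end",(-85,-40),56),("pull mid",(-80,0),56)):
    print(nm,np.round(proj(k,B+Rw@np.array([p[0],p[1],z])/1000),1))
u,v=map(int,proj(k,B+Rw@np.array([-80,-25,56])/1000));print(u,v,g[v,u-60:u+20].tolist() if 0<=v<384 else "")
s=r.sense();print(s["time_s"],s["wrist_force"])
E
```

```text
tcp_pos: [0.554, -0.0653, 0.2316]
wrist_force: [-0.5, -0.2, -0.3]
gripper_force: 0.0
[ 0.554  -0.0653  0.2316] [  9.9  15.4  -9.1  -0.  -65.4  -0.7]
k1 287 [45.8 -1.9]
k2 276 [45.4 -5.6]
k3 304 [45.8 -1.9]
k4 182 [45.2 -1.9]
panel top -y back [213.6 145.5]
pull -y end [258.4 161.9]
pull mid [254.  195.3]
253 174 [216, 216, 217, 218, 219, 218, 219, 218, 217, 216, 216, 217, 217, 217, 218, 218, 218, 219, 219, 219, 223, 210, 120, 130, 145, 148, 151, 141, 78, 80, 80, 79, 78, 72, 140, 217, 213, 211, 212, 211, 211, 212, 211, 211, 211, 211, 211, 211, 212, 211, 212, 213, 218, 138, 138, 140, 142, 119, 88, 94, 100, 99, 100, 101, 96, 82, 172, 215, 212, 212, 212, 211, 211, 212, 212, 212, 212, 212, 212, 212]
22.725 [ 0.32086233 -0.19318242  0.93146611]
```

The tab is unmoved (−1.9° before and after), and the pull is within about 1–2 mm of its predicted home position. Hand in.

```bash
python3 -c "from station import r; print(r.finish_job())"
```

```text
the job is handed in; nothing more can be done
None
```

The job is handed in at about 23 s of the 64 s allowed; no verdict came back, but by my measurements the tray is home with its panel flush, the pointer is within about 0.5° of the unmoved tab, the arm never went near the bottles, and the gripper is clear (I did not check each vial's tilt).

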